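# Sweep the used pot lids into the collecting bay

## Robot

A 6-joint arm with a two-finger parallel gripper is mounted at the origin on the work surface. World frame = base frame: x ahead of the robot, y to its left, z up, the work surface at z = 0. Lengths are in m, angles in rad, forces in N, time in s.
With the tool pointing down it reaches from about 0.375 to 0.975 m from the base axis. Payload 3.8 kg.
Tool frame: the origin (TCP) lies at the very end of the fingers, on their centre line; the grasp point (between the pads) lies 19 mm behind it; z points along the fingers, y is the direction in which the jaws open and shut (so a half turn about z gives the same grasp; the last joint's range is limited). The gripper opens to 85 mm and grips with 20 to 120 N. Pads are 22 mm wide; open, the fingers measure 114 mm over their backs; the gripper's body (76 mm by 85 mm) begins 54 mm behind the grasp point. The pads swing forward as they close: fully open they stand 13 mm farther back than shut.
Start: joints at [1.192, 0.264, 1.604, -0, 1.274, -0.037], TCP at [0.226, 0.636, 0.231] pointing down, gripper open.
Joint ranges: [-2.63, 2.63], [-0.94, 2.18], [0.31, 2.57], [-1.31, 4.45], [0, 2.66], [-2.55, 2.55]. Speed limits (rad/s): [2.57, 2.57, 3.14, 3.14, 3.14, 3.14].

## Interface

Orientations are given as a rotation vector (axis times angle).
In Python, from workcell import bot, viewer, finish_job gives the robot as it stands.
- The arm moves only by the tool servo_tool, never from a script. Its argument "plan" is a list that holds one entry, the list of rows, each a list of 6 numbers: the shift along the tool's x, y, z in cm, then the turn, a rotation vector about the tool's x, y, z in degrees. A call has 1 to 20 rows; each row is the pose to reach, as a shift and turn from the pose measured when the call began, along the tool's axes at that moment; what a row does not reach only later rows make up. A row lasts 1/12 s, in which the tool goes at most 41.7 mm and 7.16 degrees, less where a joint would pass 70% of its speed; a pose out of reach is approached as far as the arm can. A call with a gripper value outside its range is refused whole. "claw" is the finger opening in cm, from 0 to 8.54, set as the call begins (left out, the last holds). The fingers move at their own pace and stop on an object; "grip_force" is the grip in N (left out, the last holds). Time passes only in rows, so rows that repeat a pose let the fingers close. It gives the time, the measured TCP pose, the force and the opening at its end, in the units of the state.
- bot.read_state(): the state, without advancing time (a new reading comes with each control period).
- viewer.read_camera(name): name is "scene" or "top"; returns a dict with "color" (384x512x3 uint8, red, green, blue), "fx", "fy", "cx", "cy" (pixels), "eye" and "rotation" of the camera in the world. Camera axes: x right, y down, z forward; pixel columns grow to the right and rows downward; lengths in m; the calibration is good to about 2 mm. A picture is of the moment at which its call begins. There is no depth.
- finish_job(): hands the job in, once; it reports no verdict.
The state is a dict: "time": time; "q": joint angles; "joint_vel": joint speeds; "joint_torque": joint torques, N m; "tool_pos": TCP position; "tcp_rot": TCP orientation; "wrist_force": force on the tool from outside, world axes, zero at the start; "torque": the same for the moment, N m; "width": opening from 0.0 (shut) to 1.0 (fully open).
Only numpy, scipy, OpenCV 4.12 (cv2) and the standard library are available. Lean on these libraries where they do the work, as an engineer would, in place of code of your own. Each camera call takes 0.05 s, during which the arm holds its last target.

## Task

Clear the used lids off the lab bench: with the fingertips, gently sweep the three orange lids along the bench into the open-fronted steel bay, so that each lies flat and completely inside its mouth. Only push them: do not pick up, pinch or press down on any lid. Leave the two amber vials standing where they are, and everything else on the bench undisturbed.

Things in the scene. Friction and masses are not known exactly. Their poses are not given: they have to be found in the camera images.
- bay: steel collecting bay fixed to the bench: three straight walls 35 mm high and 6 mm thick (left, right, back), open at the front, no floor of its own and no lip (the green patch inside is flush with the bench). Inside it is 240 mm wide and 110 mm deep. Origin on the bench at the centre of its open mouth; +x runs into the bay (inner face of the back wall at x = 110 mm), y across (inner faces of the side walls at +-120 mm), z up
- lid_1: orange plastic screw lid (top disc a little redder) of a sample pot, a disc 38 mm across and 18 mm high, about 20 g, lying flat and loose on the bench; slides easily, does not roll. Origin at the centre of its underside, z up
- lid_2: orange plastic screw lid (top disc a little redder) of a sample pot, a disc 38 mm across and 18 mm high, about 20 g, lying flat and loose on the bench; slides easily, does not roll. Origin at the centre of its underside, z up
- lid_3: orange plastic screw lid (top disc a little redder) of a sample pot, a disc 38 mm across and 18 mm high, about 20 g, lying flat and loose on the bench; slides easily, does not roll. Origin at the centre of its underside, z up
- vial_1: small amber glass vial with white cap, 28 mm across, 50 mm tall, about 35 g, standing loose and upright among the lids; must stay. Origin at the centre of its underside, z up
- vial_2: small amber glass vial with white cap, 28 mm across, 50 mm tall, about 35 g, standing loose and upright among the lids; must stay. Origin at the centre of its underside, z up
- beaker: clear glass beaker, 90 mm across, 110 mm tall, off to the left; bystander. Origin at the centre of its underside
- tip_box: box of pipette tips with blue top, about 89 x 124 x 65 mm, off to the right; bystander. Origin at the centre of its underside
- well_plate: white well plate, 86 x 128 x 15 mm, flat on the bench off to the right; bystander. Origin at the centre of its underside
- wash_bottle: white bottle with red cap, 64 mm across, 170 mm tall, off to the left; bystander. Origin at the centre of its underside

How it is judged:
By the outcome, as a careful person would: the job done as asked, in the order asked, and still so for the second after the job is handed in, with the robot touching nothing.
It also fails if it takes over 72 s, if anything falls off the work surface, if the arm or the gripper's body presses on something with over 40 N, if the wrist force passes 120 N, or if a joint passes its speed limit or range.

## Working session

There is one attempt and no reset: what is moved stays moved. The work goes in short steps, Python scripts to look and compute and a tool call to move; the robot and the scene stay as the last step left them, time stands still between calls to the robot, and variables do not carry over. Pictures are saved under pics/ and viewed, and the job is handed in when it is done.

Besides the shell and the picture viewer there is one more tool, called as name(argument=value, ...), one argument or row to a line, values as JSON. servo_tool: Moves the arm, as the interface text tells. Its arguments: {"type":"object","properties":{"plan":{"type":"array"},"claw":{"type":"number"},"grip_force":{"type":"number"}},"required":["plan"]}

```bash
mkdir -p pics; python3 - <<'E'
from workcell import bot, viewer
import cv2
s=bot.read_state(); print(s)
for n in("scene","top"):
    c=viewer.read_camera(n); cv2.imwrite(f"pics/{n}0.png",cv2.cvtColor(c["color"],cv2.COLOR_RGB2BGR))
    print(n,{k:c[k] for k in c if k!="color"})
E
```

```text
{'time': 0.0, 'q': array([ 1.19209421e+00,  2.64775317e-01,  1.60539321e+00,  1.38157413e-05,
        1.27367173e+00, -3.68735596e-02]), 'joint_vel': array([ 0.00013868, -0.00045901, -0.00113526, -0.00031346,  0.00053665,
       -0.00060391]), 'joint_torque': array([ 1.53554643e-03, -5.15129900e+01, -3.67314363e+01,  1.62409009e-05,
        1.29533277e-02, -1.41909678e-05]), 'tool_pos': array([0.22597706, 0.63527367, 0.2299367 ]), 'tcp_rot': array([-0.53425758, -3.09534603,  0.00344978]), 'wrist_force': array([-0.06643004,  0.46975912,  0.11795458]), 'torque': array([-0.0039953 , -0.00621224,  0.00587931]), 'width': 1.002345148626435}
scene {'fx': 428.285846896164, 'fy': 428.285846896164, 'cx': 252.0252604722511, 'cy': 191.1433593165457, 'eye': array([1.40972571, 0.08381709, 0.74425903]), 'rotation': array([-1.62813305, -1.78465138,  0.84795604])}
top {'fx': 442.8286232922649, 'fy': 442.8286232922649, 'cx': 251.672773041519, 'cy': 189.40988048286874, 'eye': array([0.30939058, 0.00425151, 1.08800118]), 'rotation': array([-2.15509061,  2.08867362, -0.21785459])}
```

View pics/scene0.png

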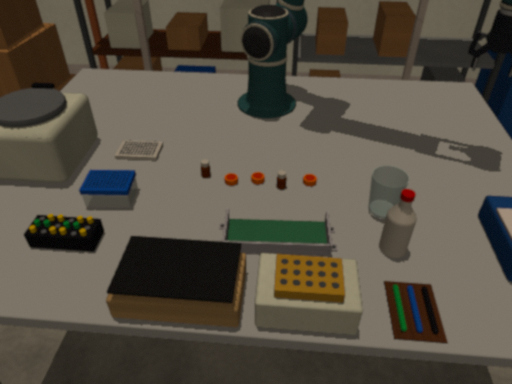

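View pics/top0.png

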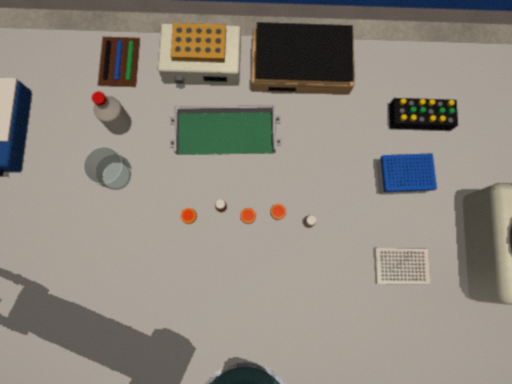

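The pictures show the lids at top-camera pixels (189,216), (248,216) and (278,212). The vials are at (220,205) and (311,221), and the bay is above them with its mouth near row 155. Next I'll measure positions.

```bash
cat > h.py <<'E'
from workcell import bot, viewer
import cv2, numpy as np
from scipy.spatial.transform import Rotation as R
def cast(c,uv,z):
    M=R.from_rotvec(c["rotation"]).as_matrix()
    d=M@np.array([(uv[0]-c["cx"])/c["fx"],(uv[1]-c["cy"])/c["fy"],1.]); e=c["eye"]
    return e+d*(z-e[2])/d[2]
def blobs(c,lo,hi,amin):
    hsv=cv2.cvtColor(c["color"],cv2.COLOR_RGB2HSV)
    m=cv2.inRange(hsv,np.array(lo),np.array(hi))
    n,l,s,ce=cv2.connectedComponentsWithStats(m)
    return [(ce[i],s[i]) for i in range(1,n) if s[i][4]>=amin],m,l
def look(name,tag):
    c=viewer.read_camera(name); cv2.imwrite(f"pics/{tag}.png",cv2.cvtColor(c["color"],cv2.COLOR_RGB2BGR)); return c
def crop(c,tag,x0,x1,y0,y1,k):
    im=cv2.cvtColor(c["color"][y0:y1,x0:x1],cv2.COLOR_RGB2BGR)
    cv2.imwrite(f"pics/{tag}.png",cv2.resize(im,None,fx=k,fy=k,interpolation=cv2.INTER_CUBIC))
def lids(c,pr=True):
    out=[]
    for ce,s in blobs(c,(0,170,120),(22,255,255),30)[0]:
        p=cast(c,ce,.016)
        if pr: print("lid px",ce.round(1),s,"xy",p.round(4))
        out.append(p)
    return out
E
python3 - <<'E'
from h import *
for n in("top","scene"):
    c=look(n,n+"1"); print(n); lids(c)
    if n=="top":
        print(cast(c,(252,189),0))
        hsv=cv2.cvtColor(c["color"],cv2.COLOR_RGB2HSV)
        for b in blobs(c,(60,100,40),(90,255,255),300)[0]: print("green",b)
        m=blobs(c,(60,100,40),(90,255,255),300)[1]; m[:90]=0;m[170:]=0
        cs=max(cv2.findContours(m,0,2)[0],key=cv2.contourArea)
        for q in cv2.boxPoints(cv2.minAreaRect(cs)): print(q,cast(c,q,0).round(4))
        for u,v in((220,205),(311,221)): print("cap hsv",hsv[v,u], cast(c,(u,v),.05))
        crop(c,"topz",150,350,90,240,4)
    else: crop(c,"scz",180,350,140,260,4.5)
E
```

```text
top
lid px [198.4  41.3] [ 172   24   53   34 1137] xy [0.9163 0.1509 0.016 ]
lid px [98.  97.5] [ 92  92  13  12 111] xy [0.7498 0.3993 0.016 ]
lid px [277.6 211.2] [271 205  14  14 158] xy [ 0.4701 -0.0668  0.016 ]
lid px [188.2 215.4] [181 209  15  14 166] xy [0.453  0.1509 0.016 ]
lid px [247.5 215.3] [241 209  14  14 159] xy [0.4577 0.0065 0.016 ]
[ 0.52675342 -0.00255457  0.        ]
green (array([225.06777778, 132.77861111]), array([ 179,  113,   93,   41, 3600], dtype=int32))
[178.46733  113.646286] [0.7193 0.1936 0.    ]
[270.8384  112.36336] [ 0.7311 -0.0453  0.    ]
[271.38593 151.7863 ] [ 0.6251 -0.0491  0.    ]
[179.01486 153.06923] [0.6138 0.1857 0.    ]
cap hsv [ 18  39 209] [0.47562912 0.07244635 0.05      ]
cap hsv [ 19  34 207] [ 0.44430424 -0.14374387  0.05      ]
scene
lid px [257.3 175.7] [251 172  13   8  81] xy [0.4573 0.0066 0.016 ]
lid px [230.7 177.2] [225 174  13   8  80] xy [ 0.4704 -0.0669  0.016 ]
lid px [309.5 177.7] [303 174  14   8  81] xy [0.4533 0.152  0.016 ]
lid px [408.2 192.6] [402 189  13   8  73] xy [0.4955 0.4132 0.016 ]
lid px [308.9 274.7] [ 275  255   69   40 1603] xy [0.7992 0.1474 0.016 ]
```

View pics/topz.png

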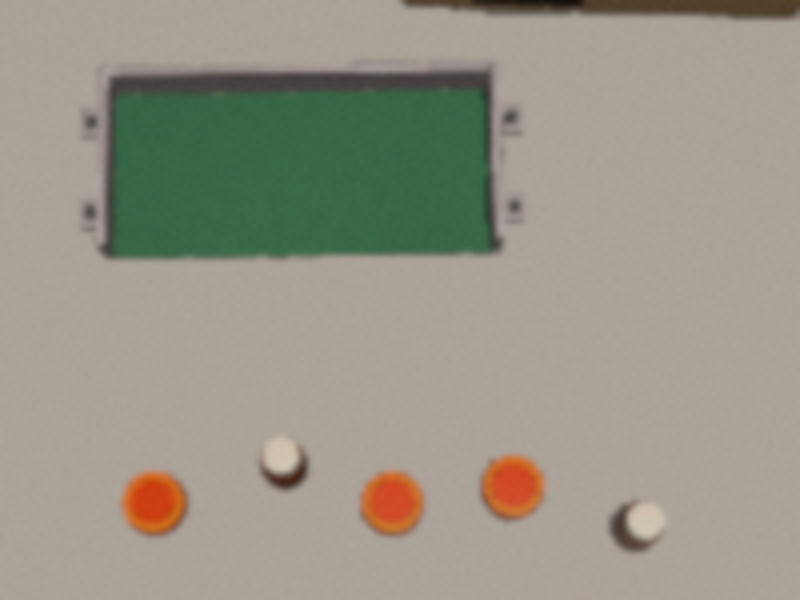

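View pics/scz.png

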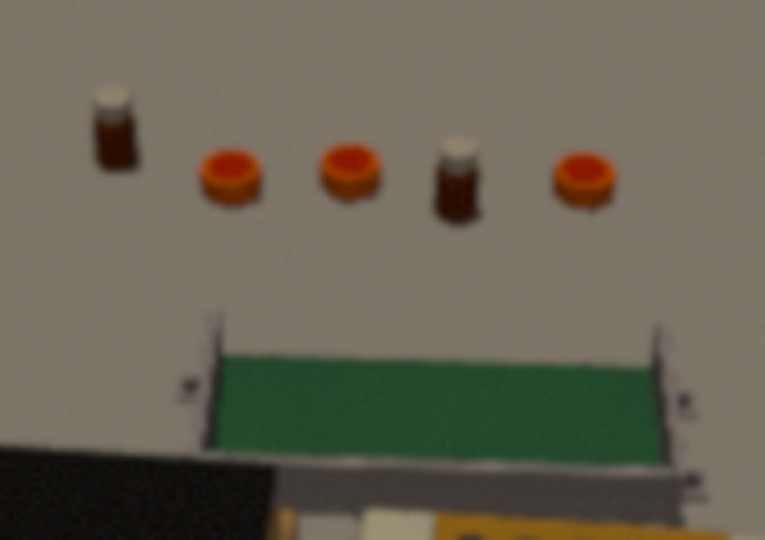

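```bash
cat >> h.py <<'E'
def go(x,y,z,yaw):
    s=bot.read_state(); Rm=R.from_rotvec(s["tcp_rot"])
    f=np.array([np.cos(np.radians(yaw)),np.sin(np.radians(yaw)),0]); tz=np.array([0,0,-1.]); tx=-f; ty=np.cross(tz,tx)
    Rt=R.from_matrix(np.stack([tx,ty,tz],1))
    d=Rm.inv().apply(np.array([x,y,z])-s["tool_pos"])*100
    print("t",round(s["time"],2),"pos",s["tool_pos"].round(4),"w",round(s["width"],3),"F",s["wrist_force"].round(2),"-> cm",d.round(2),"deg",np.degrees((Rm.inv()*Rt).as_rotvec()).round(2))
E
python3 -c "
from h import *
go(.408,.154,.15,-3)"
```

```text
t 0.2 pos [0.2261 0.6355 0.2304] w 0.999 F [ 0.34  1.   -0.03] -> cm [-33.28 -39.25   8.1 ] deg [ -0.08  -0.02 -16.59]
```

servo_tool(
  plan=[
    [[-2,-2.5,0,0,0,-1],[-4,-5,0,0,0,-2],[-6.5,-7.7,0,0,0,-3],[-9,-10.6,0,0,0,-4],[-11.5,-13.5,0,0,0,-6],[-14,-16.5,0,0,0,-7],[-16.5,-19.5,0,0,0,-8],[-19,-22.4,0,0,0,-9],[-21.5,-25.3,1,0,0,-11],[-24,-28.3,2,0,0,-12],[-26.5,-31.2,3,0,0,-13],[-29,-34.2,4,0,0,-14],[-31,-36.5,5.5,0,0,-15],[-32.5,-38.3,7,0,0,-16],[-33,-39,8,0,0,-16.6],[-33.3,-39.2,8.1,0,0,-16.6],[-33.3,-39.2,8.1,0,0,-16.6],[-33.3,-39.2,8.1,0,0,-16.6],[-33.3,-39.2,8.1,0,0,-16.6]],
  ],
  claw=2.0,
)

```text
time: 1.78
tool_pos: [0.4089, 0.1554, 0.1509]
tcp_rot: [0.081, 3.14, -0.001]
wrist_force: [0.9, 0.3, -1.0]
width: 0.233
```

```bash
python3 -c "
from h import *
go(.408,.154,.007,-3)
c=look('scene','s2')
lids(c)
crop(c,'s2z',200,400,60,210,4)"
```

```text
t 1.78 pos [0.4089 0.1554 0.1509] w 0.233 F [ 0.89  0.34 -0.97] -> cm [ 0.1  -0.14 14.39] deg [-0.03  0.05  0.06]
lid px [257.4 175.8] [252 172  12   9  81] xy [0.4577 0.0068 0.016 ]
lid px [230.7 177.3] [225 174  13   8  82] xy [ 0.4709 -0.0669  0.016 ]
lid px [408.1 192.6] [402 189  13   8  75] xy [0.4957 0.4129 0.016 ]
lid px [308.9 274.6] [ 275  255   69   40 1668] xy [0.7991 0.1475 0.016 ]
```

View pics/s2z.png

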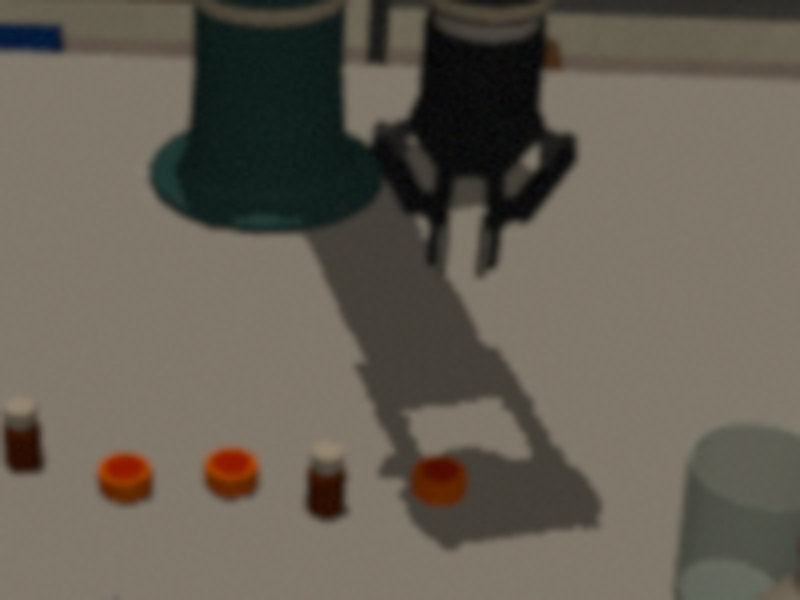

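The view shows the fingers about 20 mm apart above and behind lid A, which is at crop pixel (440,480) in the arm's shadow. The space behind it is clear, so I'll descend.

servo_tool(
  plan=[
    [[0,0,1.5,0,0,0],[0,-0.1,3,0,0,0],[0.1,-0.1,5,0,0,0],[0.1,-0.1,7,0,0,0],[0.1,-0.1,9,0,0,0],[0.1,-0.1,11,0,0,0],[0.1,-0.1,12.5,0,0,0],[0.1,-0.1,13.5,0,0,0],[0.1,-0.1,14.2,0,0,0],[0.1,-0.1,14.4,0,0,0],[0.1,-0.1,14.4,0,0,0],[0.1,-0.1,14.4,0,0,0]],
  ],
)

```text
time: 2.83
tool_pos: [0.4088, 0.1549, 0.0077]
tcp_rot: [0.079, 3.138, -0.0]
wrist_force: [0.2, -0.0, -0.2]
width: 0.234
```

```bash
python3 -c "
from h import *
go(.653,.141,.007,-3)
c=look('scene','s3')
crop(c,'s3z',200,400,60,210,4)"
```

```text
t 2.83 pos [0.4088 0.1549 0.0077] w 0.234 F [ 0.23 -0.05 -0.25] -> cm [-24.46  -0.16   0.13] deg [-0.    0.14  0.1 ]
```

View pics/s3z.png

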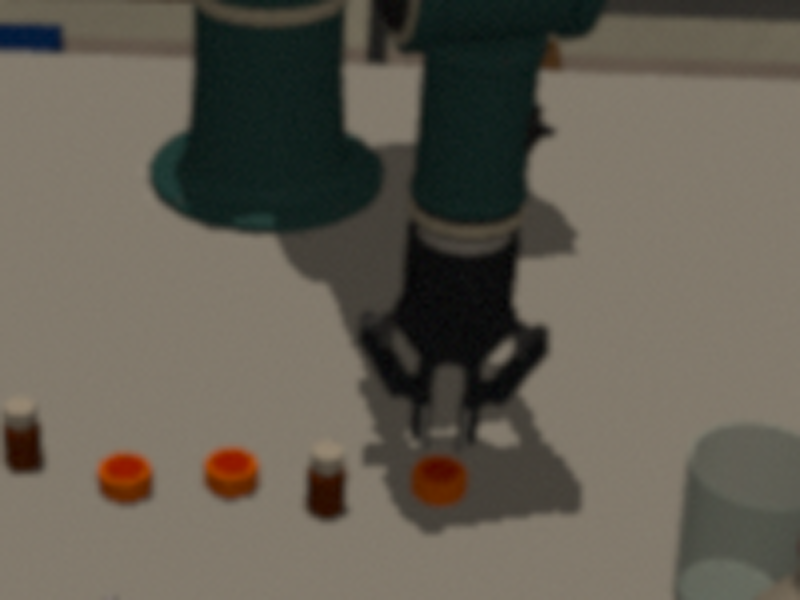

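The fingers are low behind lid A and centred on it (443 against 440). I'll push it straight.

servo_tool(
  plan=[
    [[-0.5,0,0,0,0,0],[-1,0,0,0,0,0],[-1.6,0,0,0,0,0],[-2.3,0,0,0,0,0],[-3,0,0,0,0,0],[-3.7,0,0,0,0,0],[-4.4,0,0,0,0,0],[-5.1,0,0,0,0,0],[-5.8,0,0,0,0,0],[-6.5,0,0,0,0,0],[-7.2,0,0,0,0,0],[-7.9,0,0,0,0,0],[-8.6,0,0,0,0,0],[-9.3,0,0,0,0,0],[-10,0,0,0,0,0],[-10.7,0,0,0,0,0],[-11.3,0,0,0,0,0],[-11.8,0,0,0,0,0],[-12.1,0,0,0,0,0],[-12.2,0,0,0,0,0]],
  ],
)

```text
time: 4.55
tool_pos: [0.5314, 0.1487, 0.0083]
tcp_rot: [0.08, 3.137, 0.0]
wrist_force: [-0.3, -0.5, -0.6]
width: 0.234
```

```bash
python3 -c "
from h import *
go(.653,.141,.007,-3)
c=look('scene','s4');lids(c)
crop(c,'s4z',200,400,110,260,4)"
```

```text
t 4.55 pos [0.5314 0.1487 0.0083] w 0.234 F [-0.27 -0.51 -0.57] -> cm [-12.18  -0.15   0.17] deg [0.01 0.18 0.08]
lid px [257.3 176. ] [252 172  12   9  84] xy [0.4584 0.0067 0.016 ]
lid px [230.8 177.3] [225 174  13   8  84] xy [ 0.4712 -0.0666  0.016 ]
lid px [408.1 192.7] [402 189  13   8  78] xy [0.4959 0.4128 0.016 ]
lid px [309.  274.8] [ 275  254   69   41 1747] xy [0.7994 0.1477 0.016 ]
```

View pics/s4z.png

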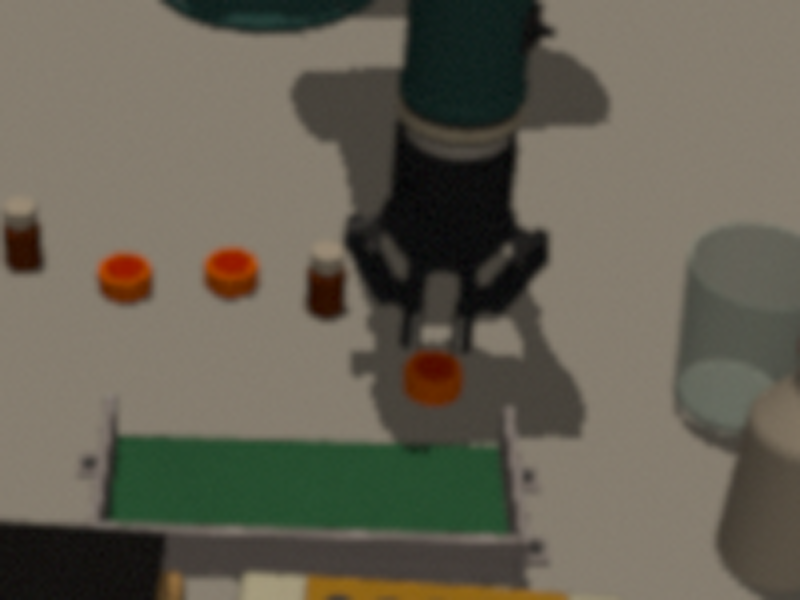

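Lid A sits in the cradle at crop pixel (433,378), lined up with the bay, and the vial is untouched. I'll continue the push, then back off.

servo_tool(
  plan=[
    [[-0.5,0,0,0,0,0],[-1,0,0,0,0,0],[-1.6,0,0,0,0,0],[-2.3,0,0,0,0,0],[-3,0,0,0,0,0],[-3.7,0,0,0,0,0],[-4.4,0,0,0,0,0],[-5.1,0,0,0,0,0],[-5.8,0,0.1,0,0,0],[-6.5,0,0.1,0,0,0],[-7.2,0,0.1,0,0,0],[-7.9,0,0.1,0,0,0],[-8.6,0,0.1,0,0,0],[-9.3,0,0.1,0,0,0],[-10,0,0.1,0,0,0],[-10.7,0,0.1,0,0,0],[-11.3,0,0.1,0,0,0],[-11.8,0,0.1,0,0,0],[-12.1,0,0.1,0,0,0],[-12.2,0,0.1,0,0,0]],
  ],
)

```text
time: 6.27
tool_pos: [0.6537, 0.1425, 0.0077]
tcp_rot: [0.08, 3.137, 0.0]
wrist_force: [0.5, 0.2, -0.4]
width: 0.235
```

servo_tool(
  plan=[
    [[0,0,0,0,0,0],[0.5,0,0,0,0,0],[1.5,0,0,0,0,0],[2.5,0,0,0,0,0],[3.5,0,-0.5,0,0,0],[4.5,0,-2,0,0,0],[5.5,0,-4,0,0,0],[7,0,-6,0,0,0],[8.5,0,-8,0,0,0],[10,0,-10,0,0,0],[12,0,-12,0,0,0],[13,0,-13,0,0,0],[13,0,-13,0,0,0],[13,0,-13,0,0,0]],
  ],
)

```text
time: 7.43
tool_pos: [0.5229, 0.1493, 0.1382]
tcp_rot: [0.079, 3.135, 0.001]
wrist_force: [0.3, 0.1, 0.2]
width: 0.232
```

```bash
python3 -c "
from h import *
go(.414,-.006,.14,14.7)
c=look('scene','s5');lids(c)
crop(c,'s5z',200,400,110,260,4)"
```

```text
t 7.43 pos [0.5229 0.1493 0.1382] w 0.232 F [0.26 0.05 0.16] -> cm [ 10.09 -16.06  -0.25] deg [ -0.     0.32 -17.58]
lid px [257.3 175.9] [251 172  13   9  83] xy [0.458  0.0066 0.016 ]
lid px [230.7 177.3] [225 174  13   8  83] xy [ 0.4711 -0.0668  0.016 ]
lid px [408.1 192.6] [402 189  13   8  77] xy [0.4957 0.4129 0.016 ]
lid px [305.8 235.4] [298 230  16  12 147] xy [0.6802 0.141  0.016 ]
lid px [308.9 274.7] [ 275  254   69   41 1706] xy [0.7992 0.1475 0.016 ]
```

View pics/s5z.png

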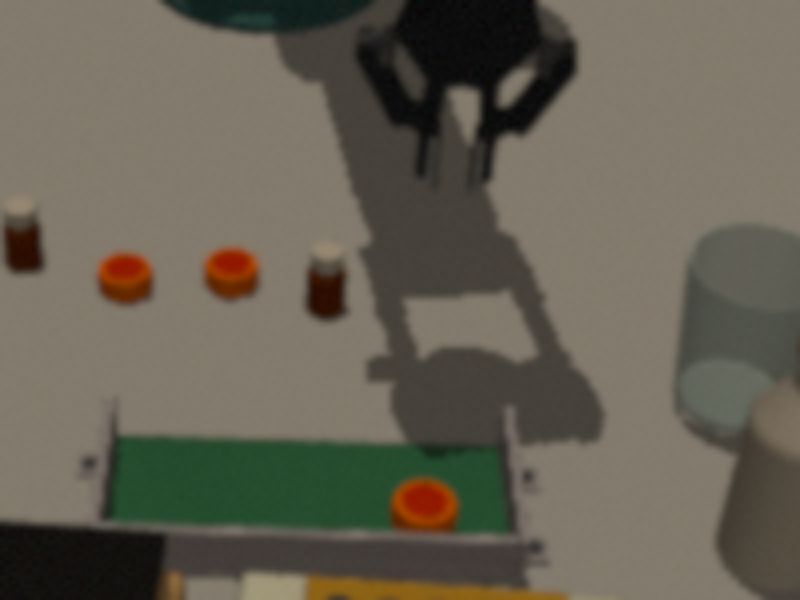

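Lid A lies flat inside the bay at crop pixel (425,503), world (0.680, 0.141), as predicted. Next is lid B, starting behind it with yaw 14.7°.

servo_tool(
  plan=[
    [[0.5,-1,0,0,0,-1],[1.2,-2.2,0,0,0,-2],[2.2,-3.6,0,0,0,-3.5],[3.2,-5,0,0,0,-5],[4.2,-6.5,0,0,0,-7],[5.2,-8,0,0,0,-9],[6.2,-9.6,0,0.1,0,-11],[7.2,-11.2,0,0.2,0,-13],[8.2,-12.8,0,0.2,0,-15],[9.2,-14.4,-0.2,0.3,0,-16.5],[9.8,-15.6,-0.2,0.3,0,-17.3],[10.1,-16,-0.2,0,0.3,-17.6],[10.1,-16.1,-0.2,0,0.3,-17.6],[10.1,-16.1,-0.2,0,0.3,-17.6],[10.1,-16.1,-0.2,0,0.3,-17.6]],
  ],
)

```text
time: 8.73
tool_pos: [0.4144, -0.0063, 0.1386]
tcp_rot: [0.401, -3.115, -0.0]
wrist_force: [0.4, -0.9, -0.0]
width: 0.234
```

```bash
python3 -c "
from h import *
go(.414,-.006,.007,14.7)"
```

```text
t 8.73 pos [ 0.4144 -0.0063  0.1386] w 0.234 F [ 0.41 -0.93 -0.02] -> cm [1.000e-02 3.000e-02 1.316e+01] deg [ 0.02 -0.07 -0.02]
```

servo_tool(
  plan=[
    [[0,0,1.5,0,0,0],[0,0,3,0,0,0],[0,0,5,0,0,0],[0,0,7,0,0,0],[0,0,9,0,0,0],[0,0,10.5,0,0,0],[0,0,11.7,0,0,0],[0,0,12.6,0,0,0],[0,0,13.1,0,0,0],[0,0,13.1,0,0,0],[0,0,13.1,0,0,0]],
  ],
)

```text
time: 9.65
tool_pos: [0.4146, -0.0061, 0.0077]
tcp_rot: [0.402, -3.115, -0.0]
wrist_force: [-0.2, -0.1, -0.3]
width: 0.233
```

```bash
python3 -c "
from h import *
go(.654,.058,.007,14.7)
c=look('scene','s6')
crop(c,'s6z',200,400,110,260,4)"
```

```text
t 9.65 pos [ 0.4146 -0.0061  0.0077] w 0.233 F [-0.22 -0.06 -0.3 ] -> cm [-24.79   0.12   0.04] deg [ 0.02 -0.07 -0.  ]
```

View pics/s6z.png

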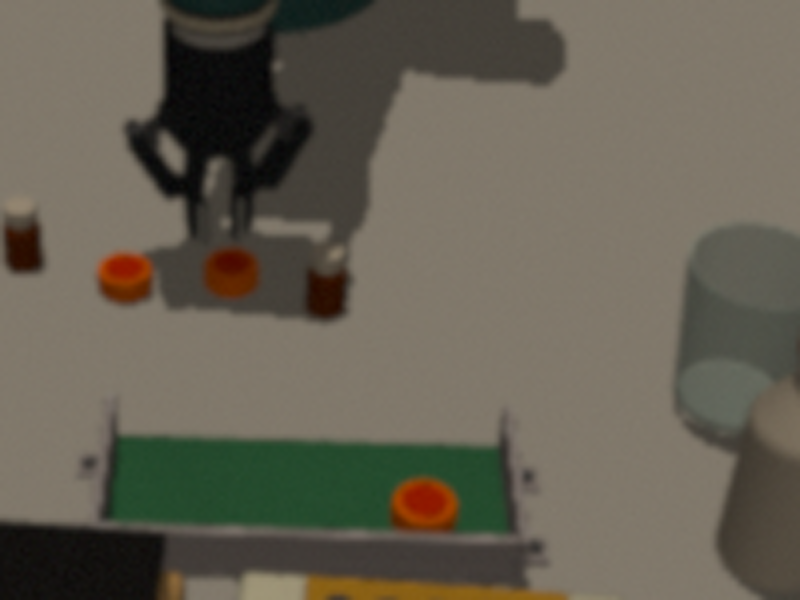

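The fingers are centred behind lid B (crop pixels 220 and 232), and vial 1 at (327,290) is well to the side. I'll push with a slight bow away from the vial.

servo_tool(
  plan=[
    [[-0.5,0,0,0,0,0],[-1,0,0,0,0,0],[-1.6,0,0,0,0,0],[-2.3,-0.1,0,0,0,0],[-3,-0.2,0,0,0,0],[-3.7,-0.3,0,0,0,0],[-4.4,-0.4,0,0,0,0],[-5.1,-0.5,0,0,0,0],[-5.8,-0.5,0,0,0,0],[-6.5,-0.6,0,0,0,0],[-7.2,-0.6,0,0,0,0],[-7.9,-0.6,0,0,0,0],[-8.6,-0.6,0,0,0,0],[-9.3,-0.6,0,0,0,0],[-10,-0.5,0,0,0,0],[-10.7,-0.5,0,0,0,0],[-11.3,-0.4,0,0,0,0],[-11.8,-0.4,0,0,0,0],[-12.1,-0.4,0,0,0,0],[-12.2,-0.4,0,0,0,0]],
  ],
)

```text
time: 11.37
tool_pos: [0.5346, 0.0211, 0.0081]
tcp_rot: [0.402, -3.116, 0.0]
wrist_force: [-0.7, -0.2, 0.6]
width: 0.229
```

```bash
python3 -c "
from h import *
go(.654,.058,.007,14.7)
c=look('scene','s7');lids(c)
crop(c,'s7z',200,400,110,260,4)"
```

```text
t 11.37 pos [0.5346 0.0211 0.0081] w 0.229 F [-0.71 -0.21  0.62] -> cm [-12.49   0.54   0.11] deg [-0. -0.  0.]
lid px [230.9 177.2] [225 174  13   8  86] xy [ 0.4706 -0.0663  0.016 ]
lid px [408.1 192.6] [402 189  13   8  77] xy [0.4957 0.4129 0.016 ]
lid px [305.7 235.4] [298 230  16  12 148] xy [0.6802 0.1409 0.016 ]
lid px [309.  274.7] [ 275  254   69   41 1712] xy [0.7994 0.1476 0.016 ]
```

View pics/s7z.png

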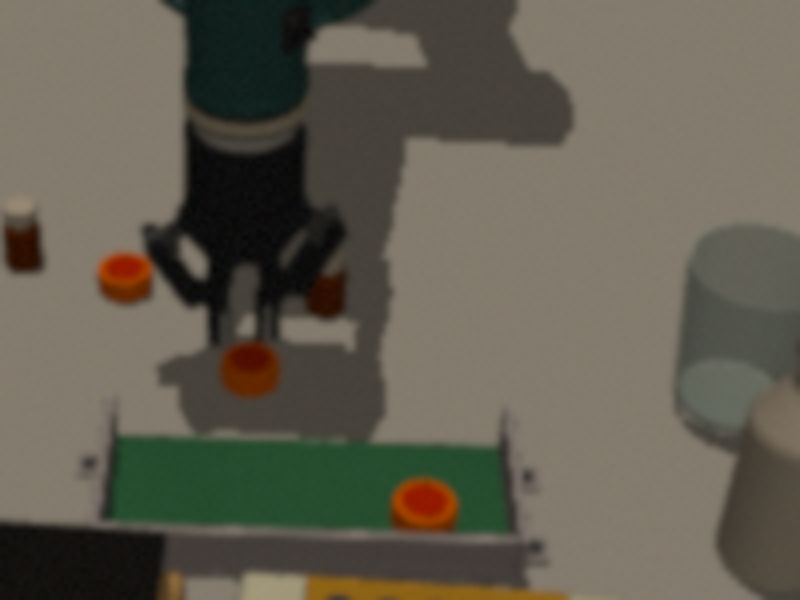

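Lid B is in the cradle at (250,368), and vial 1 at (327,295) is unmoved. I'll continue into the bay and retreat.

servo_tool(
  plan=[
    [[-0.5,0,0,0,0,0],[-1,0,0,0,0,0],[-1.6,0,0,0,0,0],[-2.3,0.1,0,0,0,0],[-3,0.1,0,0,0,0],[-3.7,0.2,0,0,0,0],[-4.4,0.2,0,0,0,0],[-5.1,0.3,0,0,0,0],[-5.8,0.3,0.1,0,0,0],[-6.5,0.3,0.1,0,0,0],[-7.2,0.4,0.1,0,0,0],[-7.9,0.4,0.1,0,0,0],[-8.6,0.5,0.1,0,0,0],[-9.3,0.5,0.1,0,0,0],[-10,0.5,0.1,0,0,0],[-10.7,0.5,0.1,0,0,0],[-11.4,0.5,0.1,0,0,0],[-12,0.5,0.1,0,0,0],[-12.4,0.5,0.1,0,0,0],[-12.5,0.5,0.1,0,0,0]],
  ],
)

```text
time: 13.08
tool_pos: [0.655, 0.0577, 0.0072]
tcp_rot: [-0.402, 3.115, -0.0]
wrist_force: [0.3, 0.5, 0.8]
width: 0.227
```

servo_tool(
  plan=[
    [[0,0,0,0,0,0],[0.5,0,0,0,0,0],[1.5,0,0,0,0,0],[2.5,0,0,0,0,0],[3.2,0,-0.5,0,0,0],[3.6,0,-2,0,0,0],[4,0,-4,0,0,0],[4.5,0,-6,0,0,0],[5,0,-8,0,0,0],[6,0,-10,0,0,0],[7,0,-12,0,0,0],[8,0,-13,0,0,0],[8,0,-13,0,0,0],[8,0,-13,0,0,0]],
  ],
)

```text
time: 14.25
tool_pos: [0.5772, 0.0373, 0.138]
tcp_rot: [-0.401, 3.113, -0.0]
wrist_force: [0.3, 0.3, -0.1]
width: 0.232
```

```bash
python3 -c "
from h import *
go(.427,-.079,.14,15)
c=look('scene','s8');lids(c)
crop(c,'s8z',200,400,110,260,4)"
```

```text
t 14.25 pos [0.5772 0.0373 0.138 ] w 0.232 F [ 0.25  0.31 -0.09] -> cm [17.47 -7.44 -0.24] deg [-0.03  0.14 -0.32]
lid px [230.7 177.3] [225 174  13   8  82] xy [ 0.4709 -0.0669  0.016 ]
lid px [408.1 192.6] [402 189  13   8  75] xy [0.4957 0.4129 0.016 ]
lid px [273.6 233.6] [266 229  16  11 138] xy [0.6812 0.0645 0.016 ]
lid px [305.8 235.4] [298 230  16  12 145] xy [0.6803 0.1412 0.016 ]
lid px [308.9 274.6] [ 275  254   69   41 1686] xy [0.7992 0.1474 0.016 ]
```

View pics/s8z.png

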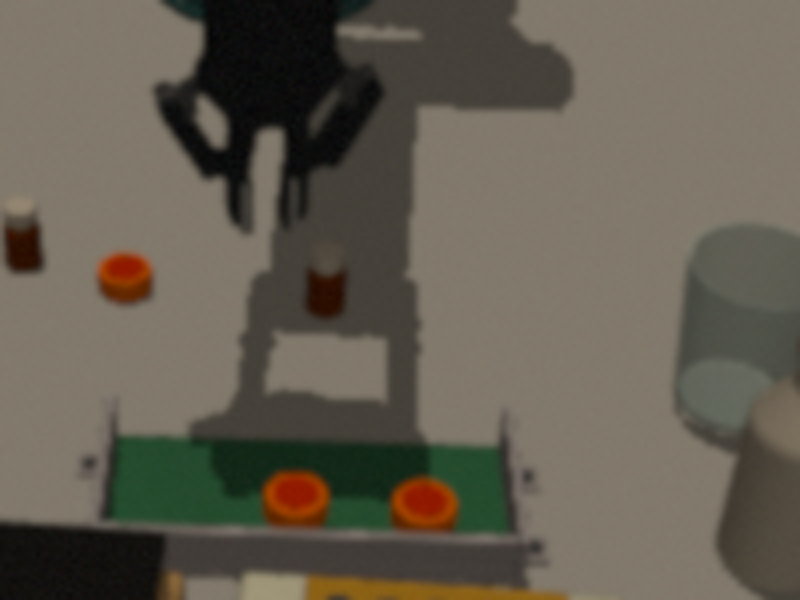

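Lid B is inside at (296,496), world (0.681, 0.0645), and vial 1 is still standing at (327,280). Next is lid C at (125,275).

servo_tool(
  plan=[
    [[1,-0.4,0,0,0,0],[2,-0.9,0,0,0,0],[3.5,-1.5,0,0,0,0],[5,-2.1,0,0,0,0],[6.5,-2.8,0,0,0,0],[8,-3.4,0,0,0,0],[9.5,-4,0,0,0,0],[11,-4.7,0,0,0,0],[12.5,-5.3,0,0,0,0],[14,-6,0,0,0,0],[15.5,-6.6,0,0,0,0],[16.7,-7.1,0,0,0,-0.3],[17.3,-7.4,-0.2,0,0.1,-0.3],[17.5,-7.5,-0.2,0,0.1,-0.3],[17.5,-7.5,-0.2,0,0.1,-0.3],[17.5,-7.5,-0.2,0,0.1,-0.3]],
  ],
)

```text
time: 15.63
tool_pos: [0.4272, -0.0797, 0.1391]
tcp_rot: [-0.409, 3.115, -0.001]
wrist_force: [-0.2, 0.1, -0.0]
width: 0.232
```

servo_tool(
  plan=[
    [[0,0,1.5,0,0,0],[0,0,3,0,0,0],[0,0,5,0,0,0],[0,0,7,0,0,0],[0,0,9,0,0,0],[0,0,10.5,0,0,0],[0,0,11.7,0,0,0],[0,0,12.6,0,0,0],[0,0,13.1,0,0,0],[0,0,13.1,0,0,0],[0,0,13.1,0,0,0]],
  ],
)

```text
time: 16.55
tool_pos: [0.4276, -0.0796, 0.0083]
tcp_rot: [-0.41, 3.115, -0.001]
wrist_force: [0.0, 0.1, 0.0]
width: 0.234
```

```bash
python3 -c "
from h import *
go(.445,-.074,.0075,15)
go(.570,-.010,.0075,15)
go(.655,-.012,.0075,15)
c=look('scene','s9')
crop(c,'s9z',200,400,110,260,4)"
```

```text
t 16.55 pos [ 0.4276 -0.0796  0.0083] w 0.234 F [0.04 0.09 0.  ] -> cm [-1.83  0.09  0.08] deg [-0.02  0.01 -0.02]
t 16.55 pos [ 0.4276 -0.0796  0.0083] w 0.234 F [0.04 0.09 0.  ] -> cm [-15.56   3.04   0.08] deg [-0.02  0.01 -0.02]
t 16.55 pos [ 0.4276 -0.0796  0.0083] w 0.234 F [0.04 0.09 0.  ] -> cm [-23.72   0.65   0.08] deg [-0.02  0.01 -0.02]
```

View pics/s9z.png

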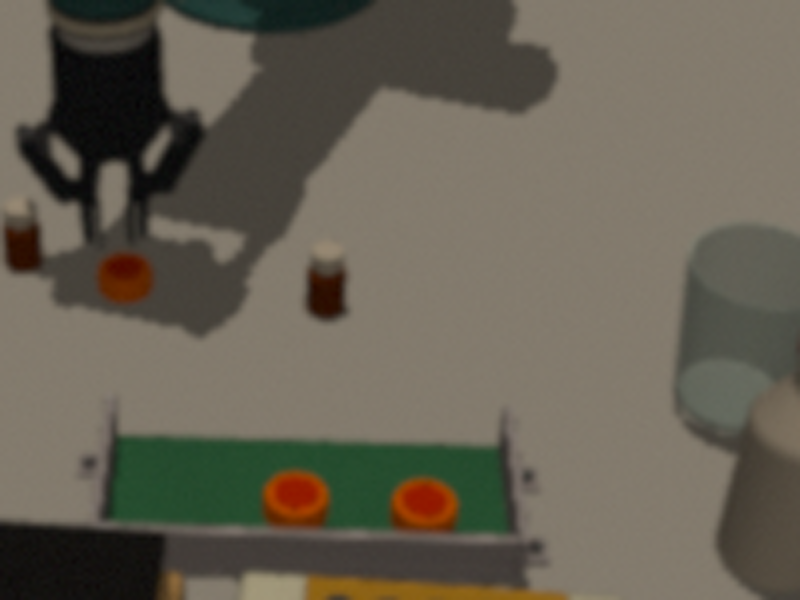

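The fingers straddle lid C's rear at (125,275) and are clear of vial 2 at (22,240). First leg: forward and left.

servo_tool(
  plan=[
    [[-0.5,0,0,0,0,0],[-1,0,0,0,0,0],[-1.6,0.1,0,0,0,0],[-2.3,0.2,0,0,0,0],[-3.1,0.3,0,0,0,0],[-4,0.5,0,0,0,0],[-4.9,0.7,0,0,0,0],[-5.8,0.9,0,0,0,0],[-6.7,1.1,0,0,0,0],[-7.6,1.3,0,0,0,0],[-8.5,1.5,0,0,0,0],[-9.4,1.7,0,0,0,0],[-10.3,1.9,0,0,0,0],[-11.2,2.1,0,0,0,0],[-12.1,2.3,0,0,0,0],[-13,2.5,0,0,0,0],[-13.9,2.7,0,0,0,0],[-14.7,2.8,0,0,0,0],[-15.3,2.9,0,0,0,0],[-15.5,3,0,0,0,0]],
  ],
)

```text
time: 18.27
tool_pos: [0.5713, -0.0104, 0.009]
tcp_rot: [-0.41, 3.113, -0.001]
wrist_force: [-0.2, 0.7, 0.3]
width: 0.234
```

```bash
python3 -c "
from h import *
go(.655,-.012,.0075,15)
c=look('scene','s10');lids(c)
crop(c,'s10z',200,400,110,260,4)"
```

```text
t 18.27 pos [ 0.5713 -0.0104  0.009 ] w 0.234 F [-0.17  0.69  0.26] -> cm [-8.05 -2.32  0.17] deg [-0.07  0.11 -0.01]
lid px [408.  192.7] [402 189  13   8  79] xy [0.496  0.4126 0.016 ]
lid px [273.6 233.5] [266 228  16  12 145] xy [0.6808 0.0644 0.016 ]
lid px [305.6 235.4] [298 230  16  12 151] xy [0.6803 0.1407 0.016 ]
lid px [309.1 274.8] [ 275  254   69   41 1747] xy [0.7995 0.1477 0.016 ]
```

View pics/s10z.png

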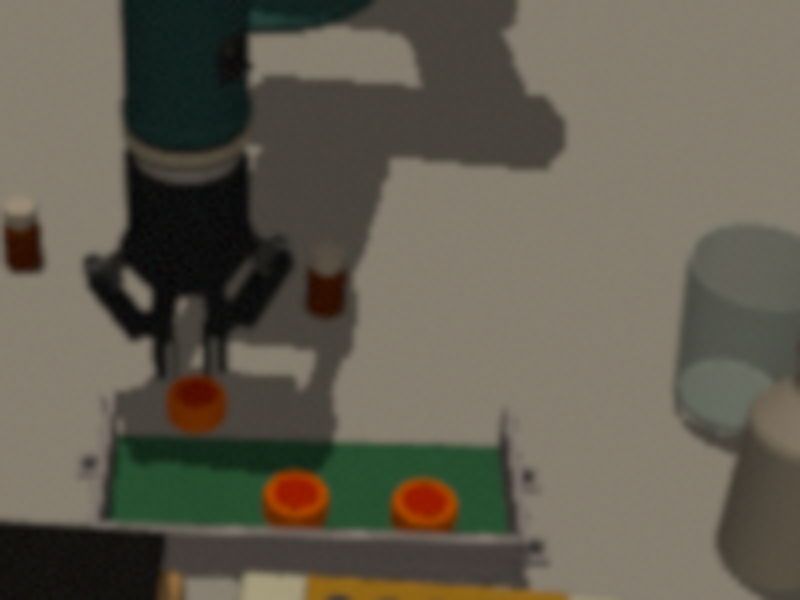

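Lid C is in the cradle at (197,402), left of the bay's right wall (110,430). Final leg: straight along the bay axis, then retreat.

servo_tool(
  plan=[
    [[-0.4,-0.1,0,0,0,0],[-0.8,-0.2,0,0,0,0],[-1.4,-0.3,0,0,0,0],[-2,-0.5,0,0,0,0],[-2.6,-0.6,0.1,0,0,0],[-3.2,-0.8,0.1,0,0,0],[-3.8,-0.9,0.1,0,0,0],[-4.4,-1.1,0.1,0,0,0],[-5,-1.3,0.1,0,0,0],[-5.6,-1.4,0.1,0,0,0],[-6.2,-1.6,0.1,0,0,0],[-6.8,-1.7,0.1,0,0,0],[-7.4,-1.9,0.1,0,0,0],[-7.8,-2,0.1,0,0,0],[-8,-2.1,0.1,0,0,0],[-8.1,-2.1,0.1,0,0,0],[-8.1,-2.1,0.1,0,0,0]],
  ],
)

```text
time: 19.73
tool_pos: [0.6548, -0.0097, 0.0081]
tcp_rot: [-0.41, 3.113, -0.001]
wrist_force: [0.4, 0.1, 0.6]
width: 0.237
```

servo_tool(
  plan=[
    [[0,0,0,0,0,0],[0.5,0.1,0,0,0,0],[1.5,0.4,0,0,0,0],[2.5,0.6,0,0,0,0],[3.2,0.8,-0.5,0,0,0],[3.6,0.9,-2,0,0,0],[4,1,-4,0,0,0],[4.5,1,-6,0,0,0],[5.5,1,-8,0,0,0],[7,1,-10,0,0,0],[9,1,-12,0,0,0],[12,1,-14,0,0,0],[15,1,-16,0,0,0],[18,1,-17,0,0,0],[20,1,-17,0,0,0],[20,1,-17,0,0,0],[20,1,-17,0,0,0]],
  ],
)

```text
time: 21.15
tool_pos: [0.4574, -0.0517, 0.1781]
tcp_rot: [-0.408, 3.112, -0.002]
wrist_force: [0.8, 0.1, 0.5]
width: 0.235
```

```bash
python3 -c "
from h import *
go(.655,-.012,.0075,15)
c=look('scene','s11');lids(c)
crop(c,'s11z',180,380,110,260,4)
c=look('top','t11');lids(c)
crop(c,'t11z',150,350,90,240,4)"
```

```text
t 21.15 pos [ 0.4574 -0.0517  0.1781] w 0.235 F [0.76 0.05 0.47] -> cm [-20.07  -1.23  17.12] deg [-0.09  0.17 -0.07]
lid px [408.1 192.6] [402 189  13   8  75] xy [0.4957 0.4129 0.016 ]
lid px [245.5 231.7] [238 227  16  11 139] xy [ 0.6808 -0.0031  0.016 ]
lid px [273.6 233.4] [266 228  16  12 143] xy [0.6805 0.0644 0.016 ]
lid px [305.7 235.3] [298 230  16  12 144] xy [0.68  0.141 0.016]
lid px [309.  274.6] [ 275  255   69   40 1665] xy [0.799  0.1476 0.016 ]
lid px [198.5  42. ] [ 172   24   53   35 1137] xy [0.9145 0.1506 0.016 ]
lid px [98.2 97.7] [ 92  92  13  13 116] xy [0.7494 0.3989 0.016 ]
lid px [197.5 126.9] [190 120  16  15 186] xy [0.6795 0.1405 0.016 ]
lid px [227.6 127.8] [220 121  16  15 180] xy [0.6798 0.0641 0.016 ]
lid px [251.3 126.8] [247 121  11  13  86] xy [0.6846 0.0041 0.016 ]
```

View pics/s11z.png

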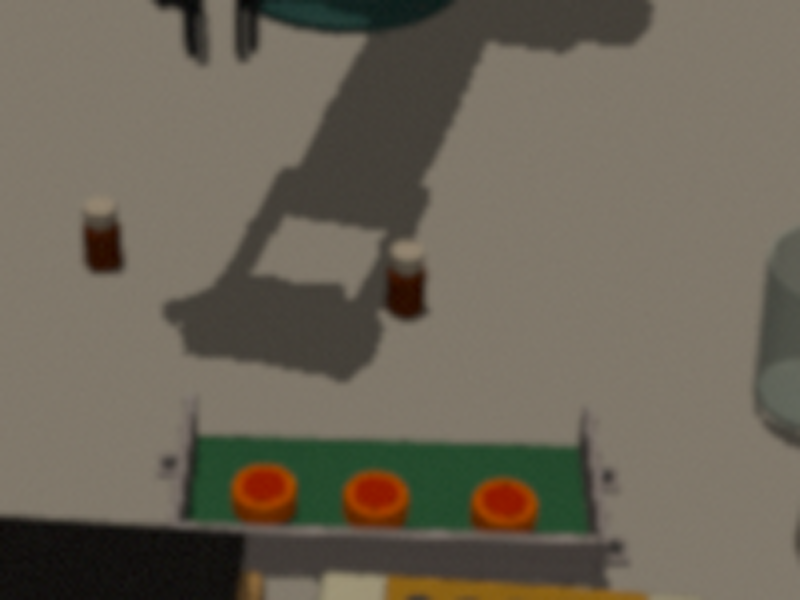

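View pics/t11z.png

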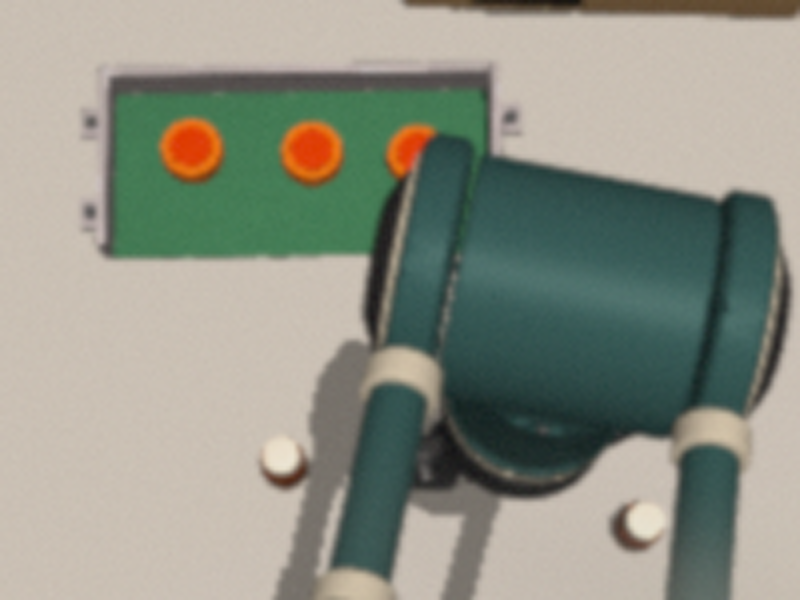

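All three lids lie flat and well inside the bay, in the scene crop at (265,490), (376,496) and (504,504). Both vials are standing where they were, and the arm is touching nothing. I'll hand in.

```bash
python3 -c "
from workcell import finish_job
print(finish_job())"
```

```text
the job is handed in; nothing more can be done
None
```

The three orange lids are now in the steel bay. I swept each one along the bench with the fingertips held about 20 mm apart, so the lid was cradled from behind and never pinched, lifted or pressed. The job was handed in at about 21 s of the 72 s allowed.

- **Lids:** the last scene view put them at about (0.681, -0.003), (0.681, 0.064) and (0.680, 0.141). That is flat and roughly 60 mm past the mouth, with the walls clear on all sides. The top view agreed to within about 1 mm for two of them. It disagreed by about 8 mm on the third, but there the arm hid part of the lid.
- **Vials and bystanders:** both vials were standing at their original places by eye. I did not re-measure their positions or the other items, and I did not see any of them move in the views I checked.
- **Forces:** the wrist force stayed around 1 N in every reading, and the gripper was raised clear before hand-in.

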